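# Move the lift-off shield door to the loaded sample cell

## Robot

A 6-joint arm with a two-finger parallel gripper is mounted at the origin on a cart in front of the work surface, level with it; the furniture and walls round the work are solid. World frame = base frame: x ahead of the robot, y to its left, z up, the work surface at z = 0. Lengths are in m, angles in rad, forces in N, time in s.
With the tool pointing down it reaches from about 0.3 to 0.75 m from the base axis. Payload 8.5 kg.
Tool frame: the origin (TCP) lies at the very end of the fingers, on their centre line; the grasp point (between the pads) lies arm.grip_point_offset behind it (arm.grip_point_offset is the distance from the TCP to the grasp point, in m); x points along the fingers, z is the direction in which the jaws open and shut, and the axes are right-handed (so a half turn about x gives the same grasp; the last joint's range is limited). The gripper opens to 85 mm and grips with 20 to 120 N. Pads are 22 mm wide; open, the fingers measure 114 mm over their backs; the gripper's body (76 mm by 85 mm) begins 54 mm behind the grasp point. The pads swing forward as they close: fully open they stand 13 mm farther back than shut.
Start: joints at [-1.373, 0.381, 1.297, -0, 1.464, -0.215], TCP at [0.221, -0.504, 0.231] pointing down, gripper open.
Joint ranges: [-3.11, 3.11], [-0.89, 2.33], [0.22, 2.48], [-1.42, 4.56], [0.17, 2.85], [-2.88, 2.88]. Speed limits (rad/s): [2.39, 2.39, 3.14, 3.14, 3.14, 3.14].

## Interface

Orientations are given as a unit quaternion [x, y, z, w].
In Python, from workcell import arm gives the robot as it stands.
- The arm moves only by the shell command python3 -m jog 'ROWS' [FORCE]. ROWS is text: rows parted by semicolons, each of 5 numbers parted by spaces: the shift along the tool's x, y, z in m, then the turn about the tool's x in degrees, then the finger opening in m, from 0 to 0.0854. In form: tx ty tz twist claw; .... A call has 1 to 12 rows; each row shifts and turns the commanded pose from where the row before left it, along the tool's axes as they then stand; what a row does not reach is not made up. A row lasts 1/10 s, in which the tool goes at most 50 mm and 8.59 degrees, less where a joint would pass 70% of its speed; a pose out of reach is approached as far as the arm can. A call is refused whole if a number of a shift passes 0.05 or a number of a turn 8.59, either way. A call with a gripper value outside its range is refused whole. The fingers move at their own pace and stop on an object; FORCE is the grip in N (left out, the last holds). Time passes only in rows, so rows that do not move let the fingers close. It gives the time, the measured TCP pose, the force and the opening at its end, in the units of the state.
- arm.observe(): the state, without advancing time (a new reading comes with each control period).
- arm.read_camera(name): name is "scene" or "top" or "wrist"; returns (picture, depth): 420x560x3 uint8, red, green, blue; 420x560 float32, m along the optical axis (not along the pixel's ray), 0 where there is no reading.
- arm.camera_params(name): a dict with "fx", "fy", "cx", "cy" (pixels), "R" (3x3) and "t" (3): a world point X has camera coordinates R X + t; the wrist camera has in their place "hand_eye" (4x4, takes a point from camera to tool coordinates, whose origin is the TCP and whose axes are the tool frame's). Camera axes: x right, y down, z forward; pixel columns grow to the right and rows downward; lengths in m; the calibration is good to about 2 mm. A picture is of the moment at which its call begins: read the wrist's pose just before it. camera_params takes no time and is no camera call.
- arm.job_done(): hands the job in, once; it reports no verdict.
Trained networks look in the newest picture that a camera, given by its name, has taken for a name from the list of things; names that differ only in an ending like _2 or _b are one class to them, and where a whole thing is asked for, a point or a joint stands for the part that bears it (a point fixed in the world has none). Each returns a list of dicts, best first, with "score" (0 to 1); they miss things now and then, are a little off and sometimes report something else, mostly with a low value. They report only what shows in the picture. A call takes as long as a camera call.
- arm.spot_in(target, camera): "extent" ([left, top, right, bottom] in pixels, round what is visible of it).
- arm.cut_out(target, camera): "pixels" (420x560 bool, what is visible of it) and "extent" ([left, top, right, bottom] in pixels, round what is visible of it).
- arm.spot_point(target, camera): "position" ([row, column] in pixels: a listed point, or the origin of a listed thing).
The state is a dict: "clock": time; "joint_pos": joint angles; "dq": joint speeds; "tau": joint torques, N m; "eef_pos": TCP position; "orientation": TCP orientation; "wrist_force": force on the tool from outside, world axes, zero at the start; "moment": the same for the moment, N m; "width": finger opening in m.
Only numpy, scipy, OpenCV 4.12 (cv2) and the standard library are available. Lean on these libraries where they do the work, as an engineer would, in place of code of your own. Each camera call takes 0.05 s, during which the arm holds its last target.

## Task

Pinch the two sprung hinge pins of the shield door together, lift the door off the cell it hangs on, and hang it on the other cell, the one standing open with a sample in it, so that both pins have sprung fully out into their holes and the door hangs freely. Handle the hinges gently: the exact height of the holes on the open cell has to be felt for, and the thin brackets must not be forced.

Things in the scene. Friction and masses are not known exactly. Their poses are not given: they have to be found in the camera images.
- door_grip (a point): Where to pinch the hung aluminium door: midway between its two upright steel finger tails, 30 mm above the hinge axis. Each tail (7 mm in y, 16 in x, spanning 8 to 46 mm above the axis) is part of a sprung pin; outer faces 62 mm apart, 38 mm when pinched fully together. Springs: 1.5 N each with pin out, 3.3 N drawn in. Axes: x through the door, y along hinge, z up.
- door_axis (a point): Centre of the door's 16 x 16 x 120 mm top rail: middle of its hinge axis, axes as door_grip. A 4 mm panel hangs 92 mm down from it. Door weighs 0.2 kg or so, same front and back. Round 6 mm pins with flat, slightly bevelled ends stand 12 mm proud of each end of the rail, flush when drawn in.
- door_post_top (a point): Centre of the top of the door's fixed centre post (22 mm in y, 16 in x), which stands on the rail between the two tails and rises 52 mm above the hinge axis, 6 mm higher than the tails: the place to press the door down with closed fingers.
- pin_l (a joint): The door's sprung hinge pin at its +y end, in m: 0 fully out, 0.012 drawn in flush. About 0.0065 while its end rubs on the floor of a bracket's groove, about 0 once it has sprung into the hole.
- pin_r (a joint): The same for the sprung pin at the door's -y end.
- shut_cell: The fixed grey sheet-metal cell the door hangs on at first: 160 mm wide (y), 100 deep, 145 high. Origin under the centre of its floor; x points to its back, its front faces -x.
- shut_cell_hinge (a point): Middle of the hinge axis of shut_cell's bracket, 67 mm in front of the cell's centre, 115 mm above the worktop; x into the cell, y along the hinge. The bracket is like open_cell's, with its holes exactly at this height.
- open_cell: The fixed cell, same make, that stands open with a grey disc sample on its electrode: the door belongs here. Size, origin and axes as shut_cell; left or right of it. Its dark hinge bracket has two ears; the door's rail goes down between them, 2.5 mm to spare at each end. The brackets bear at most 22 N.
- open_cell_hinge (a point): Middle of open_cell's hinge axis, placed as on shut_cell; x, y true, but the holes lie up to 12 mm above or below it, untold. Each ear has inside an upright groove 9 mm wide, 3 deep, flared at its top 36 mm above the hole; it guides a pin down to a hole 10 wide, 8 high. Pins let out in the grooves hold by friction or slide; up to 6 N pushes the door on till they spring in and it stops hard.

How it is judged:
On the way:
1. the door is lifted clear of the cell it hung on (distance between door_axis and shut_cell_hinge above 0.08 m), for 0.2 s.
At the end, for the whole second after the job is handed in: The door hangs at rest on the open cell: both pins within 2.5 mm of fully out, its hinge axis within 5 mm sideways and 14 mm in height of open_cell_hinge, within 0.06 rad of the hinge line, and hanging within 0.25 rad of upright (value of joint each of pin_l, pin_r below 0.0025 m and horizontal distance between door_axis and open_cell_hinge below 0.005 m and z of door_axis in the frame of open_cell_hinge between -0.014 and 0.014 m and angle between the y axis of door_axis and the y axis of open_cell_hinge, either way round below 0.06 rad and angle between door_axis's own z axis and vertical below 0.25 rad and linear speed of door below 0.03 m/s); the robot touches nothing.
It fails at once if the door is forced against the bracket or wall of the cell it hangs on (over 22 N) (contact force between door and shut_cell above 22 N).
It fails at once if the door is forced against the bracket or wall of the open cell (over 22 N) (contact force between door and open_cell above 22 N).
It also fails if it takes over 58 s, if anything falls off the work surface, if the arm or the gripper's body presses on something with over 40 N, if the wrist force passes 120 N, or if a joint passes its speed limit or range.

## Working session

There is one attempt and no reset: what is moved stays moved. The work goes in short steps, Python scripts to look and compute and a shell command to move; the robot and the scene stay as the last step left them, time stands still between calls to the robot, and variables do not carry over. Pictures are saved under pics/ and viewed, and the job is handed in when it is done.

```bash
ls; mkdir -p pics
cat > h.py <<'E'
import numpy as np, cv2
from workcell import arm
from scipy.spatial.transform import Rotation as R
def cam(n):
    s=arm.observe(); im,d=arm.read_camera(n); p=arm.camera_params(n)
    if 'hand_eye' in p:
        T=np.eye(4);T[:3,:3]=R.from_quat(s['orientation']).as_matrix();T[:3,3]=s['eef_pos'];M=T@np.array(p['hand_eye'])
    else:
        E=np.eye(4);E[:3,:3]=p['R'];E[:3,3]=p['t'];M=np.linalg.inv(E)
    return im,d,p,M
def w(p,M,r,c,z): # pixel+depth -> world
    return (M@np.array([(c-p['cx'])/p['fx']*z,(r-p['cy'])/p['fy']*z,z,1]))[:3]
def ray(p,M,r,c,h): # intersect plane z=h
    d=M[:3,:3]@np.array([(c-p['cx'])/p['fx'],(r-p['cy'])/p['fy'],1]);o=M[:3,3]
    return o+d*(h-o[2])/d[2]
def save(n,im): cv2.imwrite('pics/'+n+'.png',im[:,:,::-1])
E
python3 - <<'E'
from h import *
print(arm.observe(), arm.grip_point_offset)
for n in ['scene','top']:
    im,d,p,M=cam(n); save(n+'1',im); print(n,M.round(3).tolist(),p['fx'])
    np.savez(n+'1.npz',d=d,M=M,im=im)
    for t in ['door_grip','door_axis','door_post_top','shut_cell_hinge','open_cell_hinge']:
        for q in arm.spot_point(t,n)[:2]:
            r,c=q['position']; z=d[int(round(r)),int(round(c))]
            print(t,round(q['score'],2),r,c,w(p,M,r,c,z).round(3))
E
```

```text
pics
{'clock': 0.0, 'joint_pos': array([-1.37331187e+00,  3.81190365e-01,  1.29824810e+00,  1.69467803e-06,
        1.46360663e+00, -2.15293116e-01]), 'dq': array([0.0005273 , 0.00135042, 0.00300661, 0.00062846, 0.00144862,
       0.00086076]), 'tau': array([-1.24967475e-03, -4.48467350e+01, -2.31277657e+01, -2.34151385e-04,
        4.82720396e-03, -8.63727990e-06]), 'eef_pos': array([ 0.22057869, -0.503513  ,  0.23071908]), 'orientation': array([ 0.38729203,  0.59221125, -0.38655853,  0.59149237]), 'wrist_force': array([0.63361716, 0.13655845, 0.36237597]), 'moment': array([-0.01414551,  0.04253673,  0.01612708]), 'width': 0.08565234504060197} 0.0187
scene [[-0.919, -0.222, 0.326, 0.263], [-0.394, 0.524, -0.755, 0.674], [-0.003, -0.822, -0.569, 0.657], [0.0, 0.0, 0.0, 1.0]] 418.12374848977873
door_grip 0.63 278.7 253.8 [0.501 0.203 0.154]
door_axis 0.75 288.0 256.2 [0.498 0.202 0.132]
door_post_top 0.94 271.6 253.7 [0.503 0.198 0.166]
door_post_top 0.66 294.5 254.5 [0.499 0.206 0.12 ]
shut_cell_hinge 0.63 290.7 252.4 [0.506 0.201 0.122]
open_cell_hinge 0.65 179.6 304.1 [ 0.602 -0.351  0.031]
top [[-0.02, -0.998, 0.062, 0.505], [-0.999, 0.018, -0.032, 0.009], [0.031, -0.063, -0.998, 0.989], [0.0, 0.0, 0.0, 1.0]] 402.36990188021184
door_grip 0.94 236.7 179.3 [0.499 0.182 0.168]
door_axis 0.91 234.4 179.1 [0.504 0.182 0.168]
door_post_top 0.85 234.4 179.7 [0.504 0.181 0.165]
shut_cell_hinge 0.8 236.4 182.7 [0.5   0.181 0.139]
open_cell_hinge 0.94 209.6 363.5 [ 0.556 -0.237  0.   ]
```

View pics/scene1.png

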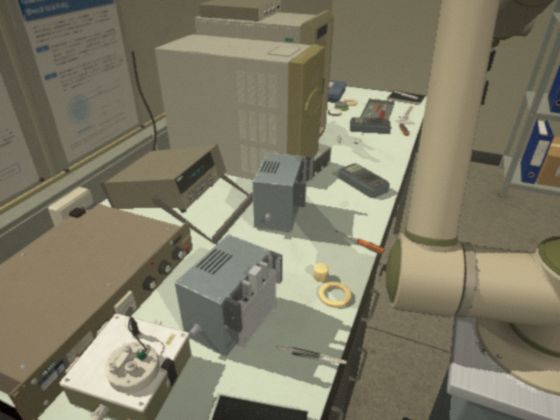

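View pics/top1.png

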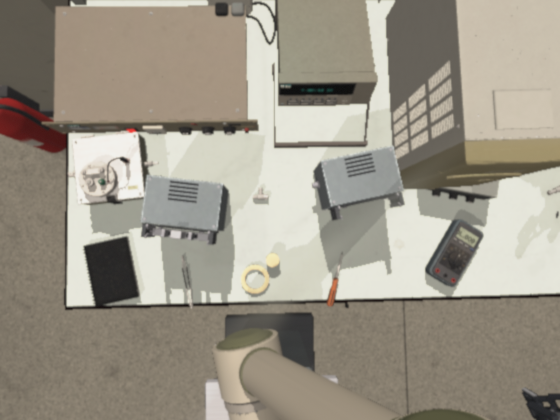

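The top view shows the shut cell with the door at about (row 237, col 180), and the open cell with its ears at about (212,335) and (203,398). Next I'll fit the cell yaws from depth.

Run:
```python
from h import *
f=np.load('top1.npz');d=f['d'];M=f['M'];im=f['im'];p=arm.camera_params('top')
rr,cc=np.mgrid[:420,:560]
P=np.stack([(cc-p['cx'])/p['fx']*d,(rr-p['cy'])/p['fy']*d,d],-1)@M[:3,:3].T+M[:3,3]
np.save('P.npy',P)
for n,(r0,r1,c0,c1) in {'shut':(170,250,130,235),'open':(140,225,305,410)}.items():
    m=np.zeros_like(d,bool);m[r0:r1,c0:c1]=1
    z=P[...,2]
    print(n,np.histogram(z[m],bins=np.arange(-.01,.2,.01)))
    t=m&(z>.135)&(z<.155)
    k,l,st,_=cv2.connectedComponentsWithStats(t.astype(np.uint8)); i=1+np.argmax(st[1:,4]); t=l==i
    q=P[t][:,:2]; 
    rect=cv2.minAreaRect((q*1000).astype(np.float32)); print(rect, np.median(z[t]))
    print(cv2.boxPoints(rect).round(0).tolist())
big=cv2.resize(im[160:260,120:420],None,fx=2.6,fy=2.6,interpolation=cv2.INTER_CUBIC);save('topz',big)
s=np.load('scene1.npz')['im']
big=cv2.resize(s[140:360,160:400],None,fx=2.6,fy=2.6,interpolation=cv2.INTER_CUBIC);save('scz',big)
```

```text
shut (array([1839, 1246,   35,   30,   46,   42,   45,  383,   20,   25,   36,
         43,   92,  263,  176, 3800,  148,  104,    0,    0]), array([-0.01,  0.  ,  0.01,  0.02,  0.03,  0.04,  0.05,  0.06,  0.07,
        0.08,  0.09,  0.1 ,  0.11,  0.12,  0.13,  0.14,  0.15,  0.16,
        0.17,  0.18,  0.19]))
((556.429443359375, 183.18495178222656), (160.5625457763672, 130.99822998046875), 82.52449798583984) 0.14504688898273133
[[481.0, 112.0], [611.0, 95.0], [632.0, 254.0], [502.0, 271.0]]
open (array([1799, 1738,  117,  287,   30,   43,  101,   79,   77,  121,  125,
        160,  145,  159,  267, 3613,   31,    0,    0,    0]), array([-0.01,  0.  ,  0.01,  0.02,  0.03,  0.04,  0.05,  0.06,  0.07,
        0.08,  0.09,  0.1 ,  0.11,  0.12,  0.13,  0.14,  0.15,  0.16,
        0.17,  0.18,  0.19]))
((607.0454711914062, -202.76919555664062), (131.98497009277344, 160.8607177734375), 11.192068099975586) 0.1454005757605863
[[527.0, -137.0], [558.0, -294.0], [687.0, -269.0], [656.0, -111.0]]
```

View pics/topz.png

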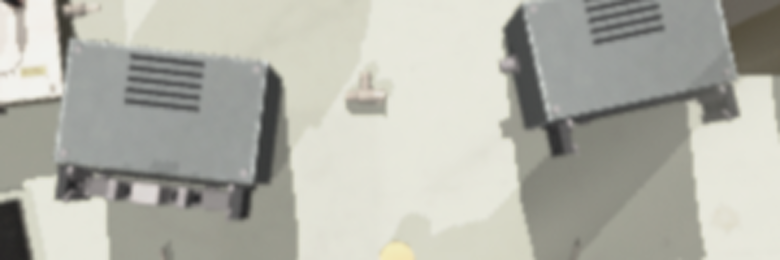

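View pics/scz.png

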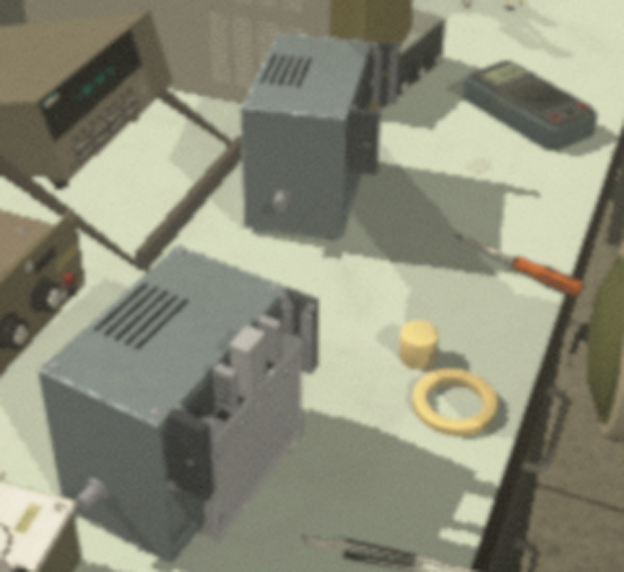

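```bash
cat >> h.py <<'E'
def go(target,yaw_deg,verbose=True):
    """report tool-frame shift to world target TCP and twist so jaw axis z aligns with hinge y of yaw"""
    s=arm.observe();T=R.from_quat(s['orientation']).as_matrix();e=np.array(target)-s['eef_pos']
    jy=np.array([-np.sin(np.radians(yaw_deg)),np.cos(np.radians(yaw_deg)),0])
    z=T[:,2];best=None
    for sg in (1,-1):
        v=T.T@(jy*sg); a=np.degrees(np.arctan2(-v[1],v[2]))
        if best is None or abs(a)<abs(best): best=a
    print('t',round(s['clock'],2),'pos',s['eef_pos'].round(4),'q6',s['joint_pos'][5].round(3),'F',s['wrist_force'].round(2),'w',round(s['width'],4))
    print('x_tool',T[:,0].round(3),'jaw',T[:,2].round(3),'twist',round(best,2),'shift now-axes',(T.T@e).round(4),'after twist',(R.from_euler('x',best,degrees=True).as_matrix().T@T.T@e).round(4))
E
python3 - <<'E'
from h import *
P=np.load('P.npy');f=np.load('top1.npz');d=f['d']
# refine cells with roof points only
for n,(r0,r1,c0,c1),y in [('shut',(170,250,130,235),-7.5),('open',(140,225,305,410),11.2)]:
    m=np.zeros_like(d,bool);m[r0:r1,c0:c1]=1;z=P[...,2];t=m&(z>.142)&(z<.149)
    q=P[t][:,:2]*1000;a=np.radians(y);ux=np.array([np.cos(a),np.sin(a)]);uy=np.array([-ux[1],ux[0]])
    X=q@ux;Y=q@uy
    back=np.percentile(X,99.7);k=X>back-95
    rect=cv2.minAreaRect(q[k].astype(np.float32));print(n,rect)
    Xk=X[k];Yk=Y[k];yc=(np.percentile(Yk,.7)+np.percentile(Yk,99.3))/2
    h=ux*(back-117)+uy*yc;print('hinge',h, np.percentile(Yk,[.7,99.3]),back)
for r,c in [(234,176),(233,176),(235,176),(234,174),(234,179),(234,172),(234,180)]: print(r,c,P[r,c].round(4))
go([.505,.19,.29],-7.5)
print(arm.camera_params('wrist'))
E
```

```text
shut ((573.97900390625, 180.87826538085938), (160.56617736816406, 95.57502746582031), 82.54603576660156)
hinge [504.7239581  189.70370375] [175.0006694  332.92024787] 592.6446725663734
open ((627.2240600585938, -211.46588134765625), (95.77129364013672, 184.80577087402344), 11.192069053649902)
hinge [ 556.23271565 -212.70765664] [-395.76457216 -237.62777388] 621.324216305792
234 176 [0.505  0.1887 0.1651]
233 176 [0.507  0.1885 0.1662]
235 176 [0.503  0.1883 0.1673]
234 174 [0.5051 0.1931 0.1635]
234 179 [0.5049 0.182  0.1683]
234 172 [0.5052 0.1966 0.1657]
234 180 [0.5048 0.1808 0.1647]
t 0.6 pos [ 0.2206 -0.5038  0.2313] q6 -0.215 F [-0.25  1.11 -0.39] w 0.0856
x_tool [ 0. -0. -1.] jaw [ 0.401 -0.916  0.   ] twist 31.15 shift now-axes [-0.0587  0.5388 -0.5214] after twist [-0.0587  0.1914 -0.725 ]
{'fx': 358.38762724314086, 'fy': 358.38762724314086, 'cx': 276.4896810723242, 'cy': 215.24699619836358, 'hand_eye': array([[ 8.23189611e-04, -3.09581122e-01,  9.50872679e-01,
        -1.42302548e-01],
       [-3.86797842e-04, -9.50873028e-01, -3.09580901e-01,
         7.98914142e-02],
       [ 9.99999586e-01, -1.12951719e-04, -9.02494109e-04,
         1.65819110e-04],
       [ 0.00000000e+00,  0.00000000e+00,  0.00000000e+00,
         1.00000000e+00]])}
```

```bash
python3 -m jog '0 0.0424 -0.0132 0 0.085;0 0.0424 -0.0132 0 0.085;0 0.0424 -0.0132 0 0.085;0 0.0424 -0.0132 0 0.085;0 0.0424 -0.0132 0 0.085;0 0.0424 -0.0132 0 0.085;0 0.0424 -0.0132 0 0.085;0 0.0424 -0.0132 0 0.085;0 0.0424 -0.0132 0 0.085;0 0.0424 -0.0132 0 0.085;0 0 0 6.2 0.085;0 0 0 6.2 0.085'
python3 - <<'E'
from h import *
go([.556,-.213,.23],11.2)
im,d,p,M=cam('wrist');save('w1',im);np.savez('w1.npz',d=d,M=M,im=im)
for t in ['open_cell_hinge','open_cell']:
    for q in arm.spot_point(t,'wrist')[:2]:
        r,c=q['position']; print(t,q['score'],r,c,ray(p,M,r,c,.115).round(4),ray(p,M,r,c,.0).round(4))
E
```

```text
clock: 1.8
eef_pos: [0.5569, -0.2116, 0.231]
orientation: [0.449, 0.546, -0.449, 0.546]
wrist_force: [0.5, -0.4, -0.1]
width: 0.0849
t 1.8 pos [ 0.5569 -0.2116  0.231 ] q6 0.815 F [ 0.48 -0.43 -0.15] w 0.0849
x_tool [-0.  0. -1.] jaw [ 0.193 -0.981 -0.   ] twist -0.06 shift now-axes [ 0.001  -0.0012  0.0012] after twist [ 0.001  -0.0012  0.0012]
open_cell_hinge 0.85 211.8 275.2 [ 0.5552 -0.2107  0.115 ] [ 0.5195 -0.2171  0.    ]
open_cell 0.58 115.4 279.8 [ 0.6247 -0.2003  0.115 ] [ 0.62   -0.2022  0.    ]
```

View pics/w1.png

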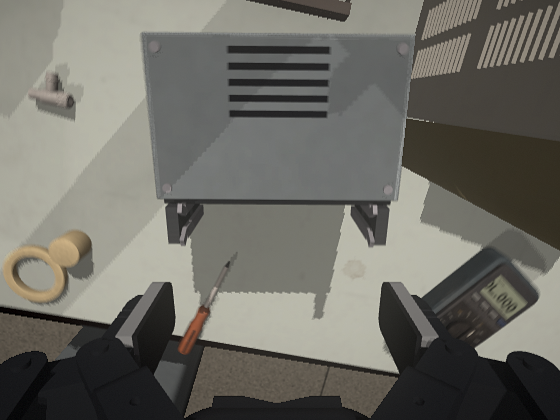

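The wrist view shows the open cell's roof with corners at about (33,142), (34,412), (200,400) and (202,155), and its two ears at about (220,182) and (220,372). I'll fit the pose from the roof and ears.

```bash
cat >> h.py <<'E'
def roof(im,d,p,M,roi):
    rr,cc=np.mgrid[:420,:560]
    P=np.stack([(cc-p['cx'])/p['fx']*d,(rr-p['cy'])/p['fy']*d,d],-1)@M[:3,:3].T+M[:3,3]
    r0,r1,c0,c1=roi;m=np.zeros(d.shape,bool);m[r0:r1,c0:c1]=1;z=P[...,2]
    t=(m&(abs(z-.145)<.006)).astype(np.uint8);k,l,st,_=cv2.connectedComponentsWithStats(t,connectivity=4);i=1+np.argmax(st[1:,4]);t=l==i
    t=cv2.morphologyEx(t.astype(np.uint8),cv2.MORPH_OPEN,np.ones((35,35),np.uint8))>0
    q=P[t][:,:2]*1000;(c,wh,a)=cv2.minAreaRect(q.astype(np.float32));print('rect',c,wh,a,np.median(z[t]))
    return P,c,a
E
python3 - <<'E'
from h import *
f=np.load('w1.npz');im,d,M=f['im'],f['d'],f['M'];p=arm.camera_params('wrist')
P,c,a=roof(im,d,p,M,(10,260,120,440))
for yaw in (11.2,):
    A=np.radians(yaw);u=np.array([np.cos(A),np.sin(A)]);print('hinge',np.array(c)-67*u)
    z=P[...,2];v=np.array([-u[1],u[0]])
    h=np.array([.5555,-.2107]);L=(P[...,:2]-h)@u;W=(P[...,:2]-h)@v
    for c0,c1 in((155,215),(340,400)):
        m=np.zeros(d.shape,bool);m[195:260,c0:c1]=1;m&=(z>.11)&(z<.18)&(L<.02)
        print('ear L',np.percentile(L[m],[1,50,99]).round(4),'W',np.percentile(W[m],[1,10,50,90,99]).round(4),'z',np.percentile(z[m],[1,50,99]).round(4))
    for r in range(196,250,6): print(r,[(tuple((np.array([L[r,c],W[r,c],z[r,c]])*1000).round(0).astype(int))) for c in (172,180,188,196,202)])
big=cv2.resize(im[190:255,150:410],None,fx=3,fy=3,interpolation=cv2.INTER_CUBIC);save('w1z',big)
E
```

```text
rect (605.832275390625, -178.55322265625) (124.43315124511719, 54.79874801635742) 74.9598388671875 0.1447664152086344
hinge [ 540.10827998 -191.56692419]
ear L [-0.0128  0.0059  0.0198] W [0.0423 0.053  0.0642 0.0711 0.0762] z [0.1127 0.1446 0.1502]
ear L [-0.013   0.006   0.0198] W [-0.0785 -0.0734 -0.0665 -0.0554 -0.0447] z [0.1129 0.1445 0.1501]
196 [(np.int64(20), np.int64(68), np.int64(144)), (np.int64(20), np.int64(63), np.int64(145)), (np.int64(20), np.int64(57), np.int64(145)), (np.int64(20), np.int64(52), np.int64(145)), (np.int64(20), np.int64(48), np.int64(144))]
202 [(np.int64(14), np.int64(71), np.int64(137)), (np.int64(14), np.int64(65), np.int64(137)), (np.int64(14), np.int64(60), np.int64(137)), (np.int64(14), np.int64(54), np.int64(137)), (np.int64(14), np.int64(50), np.int64(137))]
208 [(np.int64(13), np.int64(68), np.int64(148)), (np.int64(13), np.int64(62), np.int64(149)), (np.int64(8), np.int64(61), np.int64(132)), (np.int64(-3), np.int64(64), np.int64(95)), (np.int64(-6), np.int64(61), np.int64(87))]
214 [(np.int64(9), np.int64(68), np.int64(148)), (np.int64(8),
[... 609 characters left out ...]
int64(0))]
232 [(np.int64(-4), np.int64(69), np.int64(149)), (np.int64(-5), np.int64(65), np.int64(146)), (np.int64(-8), np.int64(61), np.int64(137)), (np.int64(-60), np.int64(89), np.int64(-1)), (np.int64(-60), np.int64(82), np.int64(0))]
238 [(np.int64(-8), np.int64(70), np.int64(148)), (np.int64(-8), np.int64(64), np.int64(149)), (np.int64(-12), np.int64(61), np.int64(139)), (np.int64(-67), np.int64(89), np.int64(0)), (np.int64(-68), np.int64(83), np.int64(-1))]
244 [(np.int64(-12), np.int64(70), np.int64(149)), (np.int64(-13), np.int64(65), np.int64(148)), (np.int64(-75), np.int64(99), np.int64(-1)), (np.int64(-74), np.int64(90), np.int64(0)), (np.int64(-75), np.int64(84), np.int64(-2))]
```

View pics/w1z.png

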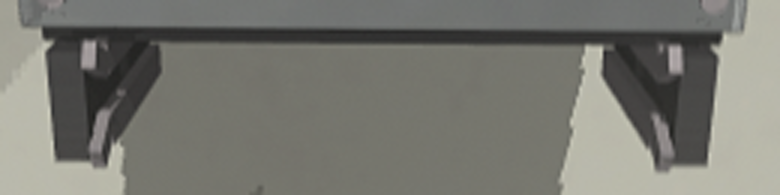

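```bash
python3 - <<'E'
import re
s=open('h.py').read()
s=s.replace("    t=cv2.morphologyEx(t.astype(np.uint8),cv2.MORPH_OPEN,np.ones((35,35),np.uint8))>0\n","    t=cv2.morphologyEx(cv2.morphologyEx(t.astype(np.uint8),cv2.MORPH_CLOSE,np.ones((25,25),np.uint8)),cv2.MORPH_OPEN,np.ones((61,61),np.uint8))>0\n")
s=s.replace("q=P[t][:,:2]*1000","t&=abs(z-.145)<.006;q=P[t][:,:2]*1000")
open('h.py','w').write(s)
E
python3 - <<'E'
from h import *
f=np.load('w1.npz');im,d,M=f['im'],f['d'],f['M'];p=arm.camera_params('wrist')
P,c,a=roof(im,d,p,M,(10,260,120,440))
for px in [(33,142),(34,412),(200,400),(202,155)]: print(ray(p,M,*px,.145).round(4))
A=np.radians(11.2);u=np.array([np.cos(A),np.sin(A)]);v=np.array([-u[1],u[0]]);z=P[...,2]
print('hinge',np.array(c)-67*u)
h=np.array([.5555,-.2107]);L=(P[...,:2]-h)@u;W=(P[...,:2]-h)@v
m=(abs(L)<.012)&(abs(z-.1485)<.0025)
print(np.percentile(W[m&(W>0)],[2,10,50,90,98]).round(4),np.percentile(W[m&(W<0)],[2,10,50,90,98]).round(4))
m=(L<-.005)&(L>-.012)&(z>.09)&(z<.135)  # inner faces outside groove
print(np.percentile(W[m&(W>0)],[5,50,95]).round(4),np.percentile(W[m&(W<0)],[5,50,95]).round(4))
m=(abs(L)<.03)&(z>.146)&(abs(W)<.085);print('L range',np.percentile(L[m],[0.5,3,97,99.5]))
E
```

```text
rect (621.8091430664062, -198.6739501953125) (99.7608871459961, 160.29605102539062) 11.11683177947998 0.14476447158174177
[ 0.6555 -0.1132  0.145 ]
[ 0.6849 -0.2656  0.145 ]
[ 0.5884 -0.2883  0.145 ]
[ 0.5558 -0.1296  0.145 ]
hinge [ 556.08514766 -211.68765173]
[0.0614 0.0634 0.0675 0.0714 0.0722] [-0.0744 -0.0736 -0.0696 -0.0653 -0.0635]
[0.0612 0.0615 0.0617] [-0.0638 -0.0636 -0.0632]
L range [-0.00967042 -0.00464518  0.01921721  0.02301674]
```

```bash
python3 -m jog '0 0.003 -0.045 0 0.076;0 0.003 -0.045 0 0.076;0 0.003 -0.045 0 0.076;0 0.003 -0.045 0 0.076;0 0.003 -0.045 0 0.076;0 0.003 -0.045 0 0.076;0 0.003 -0.045 0 0.076;0 0.003 -0.045 0 0.076;0 0.003 -0.045 0 0.076;0 0 0 6.2 0.076;0 0 0 6.2 0.076;0 0 0 6.2 0.076' 30
python3 - <<'E'
from h import *
go([.505,.19,.23],-7.5)
im,d,p,M=cam('wrist');save('w2',im);np.savez('w2.npz',d=d,M=M,im=im)
for t,h in [('shut_cell_hinge',.115),('door_axis',.115),('door_grip',.145),('door_post_top',.167)]:
    for q in arm.spot_point(t,'wrist')[:1]:
        r,c=q['position']; print(t,q['score'],r,c,ray(p,M,r,c,h).round(4))
P,c,a=roof(im,d,p,M,(0,260,100,460))
A=np.radians(-7.5);u=np.array([np.cos(A),np.sin(A)]);v=np.array([-u[1],u[0]]);z=P[...,2]
print('hinge',np.array(c)-67*u)
h=np.array([.505,.190]);L=(P[...,:2]-h)@u;W=(P[...,:2]-h)@v
m=(z>.155)&(z<.17)&(abs(L)<.02)&(abs(W)<.045)
for lo,hi in((-.045,-.02),(-.02,.02),(.02,.045)):
    k=m&(W>lo)&(W<hi);print(k.sum(),np.percentile(W[k],[2,50,98]).round(4),np.percentile(L[k],[2,50,98]).round(4),np.percentile(z[k],[50,95]).round(4))
E
```

```text
clock: 3.15
eef_pos: [0.5034, 0.1898, 0.2314]
orientation: [0.531, 0.467, -0.531, 0.467]
wrist_force: [0.9, 0.0, 0.7]
width: 0.0757
t 3.15 pos [0.5034 0.1898 0.2314] q6 1.84 F [0.86 0.02 0.68] w 0.0757
x_tool [ 0.  0. -1.] jaw [-0.129 -0.992 -0.   ] twist 0.1 shift now-axes [ 0.0014  0.0015 -0.0004] after twist [ 0.0014  0.0015 -0.0004]
shut_cell_hinge 0.88 208.5 273.9 [0.5046 0.192  0.115 ]
door_axis 0.57 209.5 276.2 [0.5036 0.1904 0.115 ]
door_grip 0.92 218.9 275.4 [0.5063 0.1905 0.145 ]
door_post_top 0.82 231.8 273.4 [0.5055 0.1918 0.167 ]
rect (569.7586669921875, 182.79144287109375) (160.3586883544922, 101.99983215332031) 82.57205963134766 0.14478724349145414
hinge [503.33186128 191.53669775]
270 [-0.0297 -0.026  -0.0228] [-0.0074  0.0007  0.0073] [0.1592 0.1602]
975 [-0.0091  0.0015  0.0116] [-0.0079  0.0015  0.0075] [0.1651 0.1663]
273 [0.0252 0.0283 0.0319] [-0.0077  0.0006  0.0074] [0.1591 0.1601]
```

View pics/w2.png

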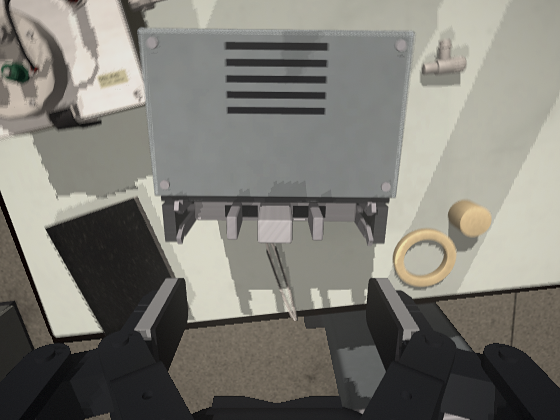

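The wrist view shows the tails at about (222,233) and (222,316), with the post at (225,274). The tails' centre comes out at (0.505, 0.191) with tops at z 0.160, which matches the sizes given. I'll descend in two calls.

```bash
python3 -m jog '0.02 0.0015 -0.0015 0 0.076;0.02 0 0 0 0.076;0.02 0 0 0 0.076;0.01 0 0 0 0.076;0 0 0 0 0.076' 30
python3 - <<'E'
from h import *
go([.5051,.1911,.124],-7.45)
im,d,p,M=cam('wrist');save('w3',im)
for t,h in [('door_grip',.145),('door_post_top',.167)]:
    for q in arm.spot_point(t,'wrist')[:1]:
        r,c=q['position']; print(t,q['score'],r,c,ray(p,M,r,c,h).round(4))
E
```

```text
clock: 3.9
eef_pos: [0.5048, 0.1908, 0.1604]
orientation: [-0.53, -0.468, 0.531, -0.467]
wrist_force: [-0.8, -0.1, -0.4]
width: 0.0759
t 3.9 pos [0.5048 0.1908 0.1604] q6 1.84 F [-0.78 -0.07 -0.37] w 0.0759
x_tool [-0.002 -0.    -1.   ] jaw [-0.127 -0.992  0.001] twist 0.17 shift now-axes [ 0.0364  0.0003 -0.0004] after twist [ 0.0364  0.0003 -0.0004]
door_grip 0.58 267.7 274.4 [0.5066 0.1918 0.145 ]
door_post_top 0.97 293.5 275.0 [0.5053 0.1916 0.167 ]
```

View pics/w3.png

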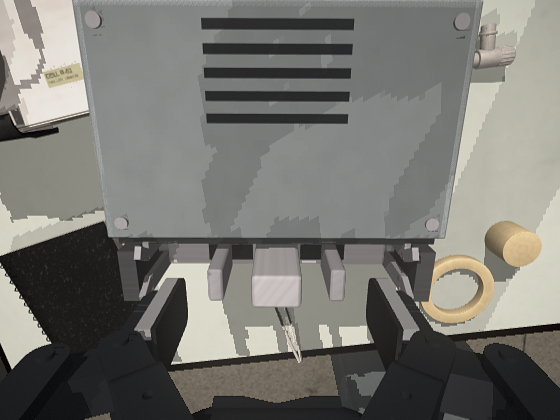

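The tails at about (270,218) and (270,334) sit between the fingers and are centred on them. I'll go down 36 mm and then pinch.

```bash
python3 -m jog '0.015 0.0003 -0.0004 0.1 0.076;0.012 0 0 0 0.076;0.009 0 0 0 0.076;0 0 0 0 0.076' 30
python3 -m jog '0 0 0 0 0.06;0 0 0 0 0.054;0 0 0 0 0.048;0 0 0 0 0.042;0 0 0 0 0.036;0 0 0 0 0.036;0 0 0 0 0.036;0 0 0 0 0.036' 30
python3 - <<'E'
from h import *
go([.5051,.1911,.124],-7.45)
im,d,p,M=cam('wrist');save('w4',im)
E
```

```text
clock: 4.45
eef_pos: [0.5049, 0.1914, 0.125]
orientation: [-0.531, -0.467, 0.532, -0.466]
wrist_force: [-3.0, 0.6, -1.4]
width: 0.076
clock: 5.25
eef_pos: [0.5048, 0.1912, 0.1258]
orientation: [-0.531, -0.467, 0.532, -0.466]
wrist_force: [-5.3, -1.1, 1.3]
width: 0.0361
t 5.25 pos [0.5048 0.1912 0.1258] q6 1.843 F [-5.31 -1.14  1.28] w 0.0361
x_tool [-0.002 -0.001 -1.   ] jaw [-0.129 -0.992  0.001] twist 0.01 shift now-axes [0.0018 0.0003 0.    ] after twist [0.0018 0.0003 0.    ]
```

View pics/w4.png

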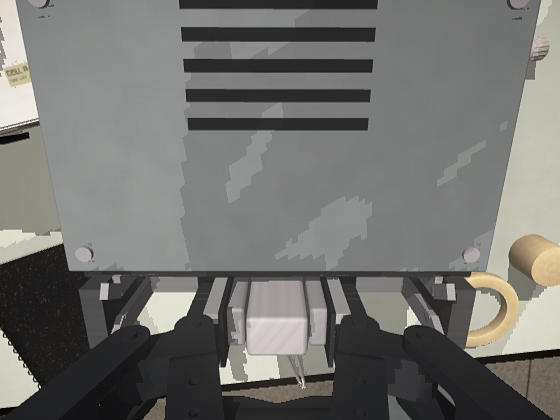

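```bash
python3 -m jog '-0.003 0 0 0 0.036;-0.003 0 0 0 0.036;0 0 0 0 0.036' 30
python3 -m jog '-0.005 0 0 0 0.036;-0.005 0 0 0 0.036;-0.005 0 0 0 0.036' 30
python3 - <<'E'
from h import *
go([.5051,.1911,.124],-7.45)
im,d,p,M=cam('scene');save('s2',cv2.resize(im[220:360,160:330],None,fx=4,fy=4))
E
```

```text
clock: 5.6
eef_pos: [0.5049, 0.1915, 0.1316]
orientation: [-0.531, -0.467, 0.532, -0.466]
wrist_force: [-6.2, 0.8, -0.2]
width: 0.0366
clock: 5.9
eef_pos: [0.5065, 0.1913, 0.1474]
orientation: [0.532, 0.466, -0.531, 0.467]
wrist_force: [-0.6, -0.3, -1.6]
width: 0.0364
t 5.9 pos [0.5065 0.1913 0.1474] q6 1.843 F [-0.62 -0.27 -1.56] w 0.0364
x_tool [ 0.003  0.    -1.   ] jaw [-0.13  -0.992 -0.   ] twist -0.0 shift now-axes [ 0.0234 -0.0014  0.0004] after twist [ 0.0234 -0.0014  0.0004]
```

View pics/s2.png

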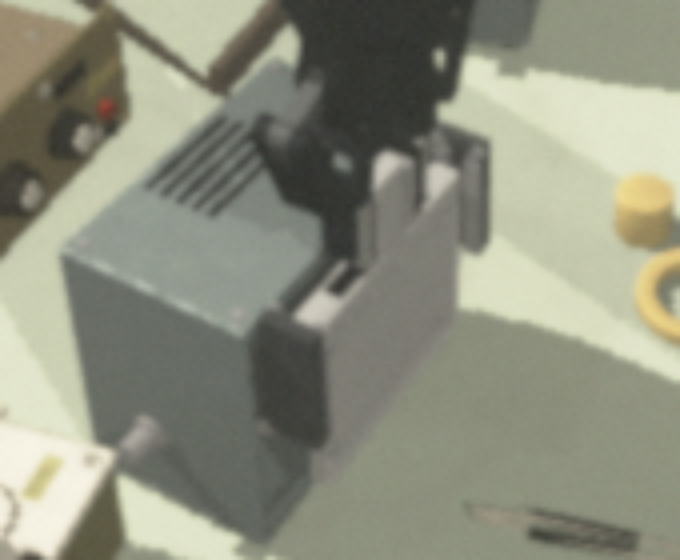

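The door came up with the fingers and the wrist force has dropped off. I'll lift it well clear, then carry it across.

```bash
python3 -m jog '-0.015 0 0 0 0.036;-0.03 0 0 0 0.036;-0.03 0 0 0 0.036;-0.03 0 0 0 0.036;-0.02 0 0 0 0.036;-0.008 0 0 0 0.036;0 0 0 0 0.036' 40
python3 -m jog '0 0.005 0.02 0 0.036;0 0.01 0.038 0 0.036;0 0.01 0.039 0 0.036;0 0.01 0.039 0 0.036;0 0.01 0.039 0 0.036;0 0.01 0.039 0 0.036;0 0.01 0.039 0 0.036;0 0.01 0.039 0 0.036;0 0.01 0.039 0 0.036;0 0.01 0.039 0 0.036;0 0.0065 0.0234 0 0.036' 40
python3 -m jog '0 0 0 -6.2 0.036;0 0 0 -6.2 0.036;0 0 0 -6.2 0.036;0 0 0 0 0.036;0 0 0 0 0.036' 40
python3 - <<'E'
from h import *
go([.556,-.2117,.28],11.1)
im,d,p,M=cam('wrist');save('w5',im);np.savez('w5.npz',d=d,M=M,im=im)
for t in ['door_grip','door_post_top','door_axis','open_cell_hinge']:
    for q in arm.spot_point(t,'wrist')[:1]:
        r,c=q['position']; print(t,q['score'],r,c,ray(p,M,r,c,.115).round(4),w(p,M,r,c,d[int(r),int(c)]).round(4))
im,d,p,M=cam('scene');save('s3',im)
E
```

```text
clock: 6.65
eef_pos: [0.5059, 0.1914, 0.2801]
orientation: [0.532, 0.466, -0.531, 0.467]
wrist_force: [-0.6, -0.2, -2.0]
width: 0.0369
clock: 7.75
eef_pos: [0.5549, -0.2147, 0.2773]
orientation: [-0.531, -0.467, 0.532, -0.465]
wrist_force: [0.3, -0.3, -1.9]
width: 0.0365
clock: 8.25
eef_pos: [0.5551, -0.2118, 0.2783]
orientation: [0.45, 0.546, -0.45, 0.545]
wrist_force: [0.1, -0.6, -2.3]
width: 0.0363
t 8.25 pos [ 0.5551 -0.2118  0.2783] q6 0.815 F [ 0.09 -0.58 -2.25] w 0.0363
x_tool [-0.001  0.001 -1.   ] jaw [ 0.191 -0.982 -0.001] twist -0.11 shift now-axes [-0.0017  0.0009  0.0001] after twist [-0.0017  0.0009  0.0001]
door_grip 0.91 303.6 278.2 [ 0.4468 -0.2341  0.115 ] [ 0.5625 -0.211   0.3041]
door_post_top 0.57 343.0 276.6 [ 0.4015 -0.2412  0.115 ] [ 0.553  -0.2122  0.3143]
door_axis 0.61 269.7 274.7 [ 0.4821 -0.2238  0.115 ] [ 0.5626 -0.2094  0.2773]
open_cell_hinge 0.6 194.5 275.3 [ 0.5542 -0.2105  0.115 ] [ 0.524  -0.2157 -0.0008]
```

View pics/w5.png

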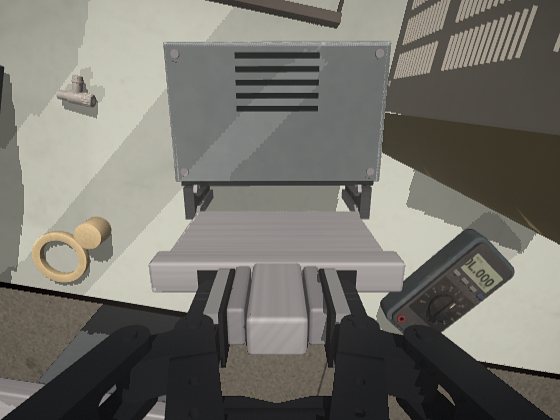

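View pics/s3.png

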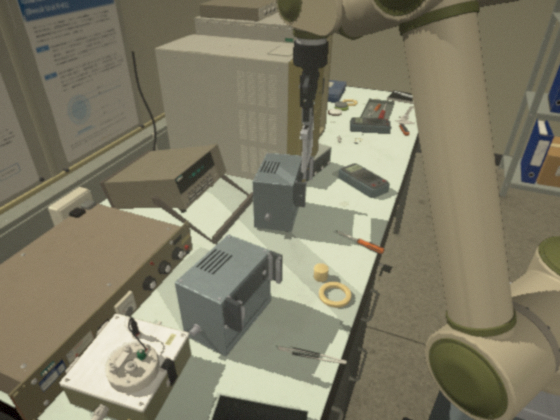

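The door is held upright with both pins drawn in, rail at rows 252–290. I'll measure its pose relative to the target hinge.

Run:
```python
from h import *
f=np.load('w5.npz');im,d,M=f['im'],f['d'],f['M'];p=arm.camera_params('wrist')
rr,cc=np.mgrid[:420,:560]
P=np.stack([(cc-p['cx'])/p['fx']*d,(rr-p['cy'])/p['fy']*d,d],-1)@M[:3,:3].T+M[:3,3]
A=np.radians(11.1);u=np.array([np.cos(A),np.sin(A)]);v=np.array([-u[1],u[0]]);z=P[...,2]
h=np.array([.556,-.2117]);L=(P[...,:2]-h)@u;W=(P[...,:2]-h)@v
m=(rr>245)&(rr<295)&(z>.272)&(z<.281)
print('rail top z',np.median(z[m]),'W',np.percentile(W[m],[.5,2,98,99.5]),'L',np.percentile(L[m],[1,50,99]),m.sum())
rect=cv2.minAreaRect((P[m][:,:2]*1000).astype(np.float32));print(rect)
for a,b in((-.06,-.04),(.04,.06)):
    k=m&(W>a)&(W<b);print('end L',np.percentile(L[k],[2,50,98]),'z',np.median(z[k]))
m=(rr>250)&(rr<320)&(abs(W)<.02)&(z>.305)&(z<.325);print('post',np.median(z[m]),np.percentile(W[m],[2,98]),np.percentile(L[m],[2,98]))
m=(rr>212)&(rr<250)&(cc>220)&(cc<340)
for zz in (.18,.2,.22,.24,.26):
    k=m&(abs(z-zz)<.006);
    if k.sum(): print('panel',zz,np.median(L[k]),k.sum())
```

```text
rail top z 0.27710975559584405 W [-0.02920973 -0.01772367  0.03278263  0.04531974] L [-0.00040977  0.00676973  0.00752684] 707
((557.218017578125, -203.43133544921875), (11.121684074401855, 101.07542419433594), 15.606468200683594)
end L [0.00204053 0.00204053 0.00204053] z 0.2720008845287216
end L [-0.0059927  -0.00326125  0.00044568] z 0.2721486036081925
post 0.3087374017983342 [-0.01953063  0.01944117] [0.0028056  0.01085053]
panel 0.18 0.0008943075232678664 587
panel 0.2 0.0008883921907380076 734
panel 0.22 0.0008710062757503201 867
panel 0.24 0.00088940803500189 600
```

Run:
```python
from h import *
f=np.load('w5.npz');im,d,M=f['im'],f['d'],f['M'];p=arm.camera_params('wrist')
rr,cc=np.mgrid[:420,:560]
P=np.stack([(cc-p['cx'])/p['fx']*d,(rr-p['cy'])/p['fy']*d,d],-1)@M[:3,:3].T+M[:3,3]
A=np.radians(11.1);u=np.array([np.cos(A),np.sin(A)]);v=np.array([-u[1],u[0]]);z=P[...,2]
h=np.array([.556,-.2117]);L=(P[...,:2]-h)@u;W=(P[...,:2]-h)@v
for c in (156,165,175,185,380,390,398):
    print(c,[tuple((np.array([L[r,c],W[r,c],z[r,c]])*1000).round(1).tolist()) for r in (256,264,268,274,280,286)])
print('cols edges row275', [(c,round(W[275,c]*1000,1),round(z[275,c],3)) for c in list(range(147,154))+list(range(400,408))])
m=(rr>240)&(rr<250)&(abs(z-.24)<.02)
k=(rr>225)&(rr<240)&(z>.16)&(z<.25);print('panel W at mid', [(round(zz,2),np.percentile(W[(abs(z-zz)<.003)&(rr>205)&(rr<255)&(abs(L)<.006)],[1,99]).round(4)) for zz in (.2,.22,.24)])
```

```text
156 [(7.2, 58.0, 263.1), (6.1, 56.0, 269.7), (4.3, 56.1, 270.2), (1.5, 56.2, 270.7), (-1.6, 56.5, 270.8), (-4.4, 56.6, 271.4)]
165 [(6.9, 53.9, 262.5), (6.0, 51.9, 269.5), (4.9, 51.5, 271.3), (1.1, 52.3, 270.0), (-1.8, 52.4, 270.5), (-4.7, 52.6, 270.9)]
175 [(7.4, 48.7, 263.6), (6.4, 47.0, 270.3), (4.5, 47.2, 270.5), (1.8, 47.2, 271.4), (-1.3, 47.5, 271.3), (-4.8, 47.9, 270.7)]
185 [(6.7, 44.4, 262.2), (6.2, 42.5, 269.8), (4.4, 42.6, 270.3), (1.7, 42.6, 271.2), (-1.9, 43.1, 270.2), (-4.5, 43.1, 271.3)]
380 [(6.6, -49.7, 262.3), (5.5, -48.1, 268.7), (4.5, -47.6, 270.9), (0.7, -48.3, 269.4), (79.2, -0.3, 420.5), (-5.4, -48.7, 269.8)]
390 [(6.4, -54.7, 261.8), (5.8, -52.5, 269.4), (4.2, -52.4, 270.2), (0.9, -52.8, 269.9), (-2.4, -53.2, 269.5), (-5.4, -53.4, 269.8)]
398 [(6.2, -58.7, 261.5), (79.2, -0.3, 420.5), (3.8, -56.4, 269.5), (1.0, -56.5, 270.0), (-2.1, -56.8, 270.0), (-4.5, -56.6, 271.5)]
cols edges row275 [(147, np.float64(170.5), np.float64(-0.001)), (148, np.float64(169.2), np.float64(-0.001)), (149, np.float64(167.4), np.float64(0.001)), (150, np.float64(59.2), np.float64(0.27)), (151, np.float64(58.6), np.float64(0.271)), (152, np.float64(58.7), np.float64(0.269)), (153, np.float64(57.8), np.float64(0.27)), (400, np.float64(-57.4), np.float64(0.27)), (401, np.float64(-57.7), np.float64(0.271)), (402, np.float64(-58.6), np.float64(0.269)), (403, np.float64(-58.8), np.float64(0.27)), (404, np.float64(-165.4), np.float64(-0.0)), (405, np.float64(-167.2), np.float64(-0.001)), (406, np.float64(-167.9), np.float64(0.0)), (407, np.float64(-169.7), np.float64(-0.001))]
panel W at mid [(0.2, array([-0.0557,  0.0567])), (0.22, array([-0.0563,  0.0566])), (0.24, array([-0.056 ,  0.0566]))]
```

Run:
```python
from h import *
p=arm.camera_params('wrist')
for n,h,y in(('w1',(.5559,-.2117),11.1),('w2',(.5045,.1913),-7.5)):
    f=np.load(n+'.npz');d,M=f['d'],f['M'];rr,cc=np.mgrid[:420,:560]
    P=np.stack([(cc-p['cx'])/p['fx']*d,(rr-p['cy'])/p['fy']*d,d],-1)@M[:3,:3].T+M[:3,3]
    A=np.radians(y);u=np.array([np.cos(A),np.sin(A)]);v=np.array([-u[1],u[0]]);z=P[...,2]
    L=(P[...,:2]-h)@u;W=(P[...,:2]-h)@v
    m=(abs(abs(W)-.069)<.003)&(L<.009)&(L>-.011)&(z>.12)
    print(n,m.sum(),np.percentile(z[m],[5,25,50,75,95]).round(4))
```

```text
w1 536 [0.1477 0.1482 0.1487 0.1492 0.2992]
w2 547 [0.1498 0.1504 0.1509 0.1514 0.1523]
```

Comparing ear tops, the open cell's are about 2 mm lower than the shut cell's, so its holes are probably near z 0.113. I'll still feel for them. Descending.

```bash
python3 -m jog '0.01 0.0009 0.0002 0 0.036;0.015 0 0 0 0.036;0.015 0 0 0 0.036;0.015 0 0 0 0.036;0.015 0 0 0 0.036;0.01 0 0 0 0.036;0 0 0 0 0.036;0 0 0 0 0.036' 40
python3 - <<'E'
from h import *
go([.556,-.2117,.149],11.1)
im,d,p,M=cam('wrist');save('w6',im);np.savez('w6.npz',d=d,M=M,im=im)
E
```

```text
clock: 9.35
eef_pos: [0.5563, -0.212, 0.1996]
orientation: [0.449, 0.546, -0.449, 0.546]
wrist_force: [0.3, -0.2, -1.6]
width: 0.0365
t 9.35 pos [ 0.5563 -0.212   0.1996] q6 0.813 F [ 0.27 -0.23 -1.56] w 0.0365
x_tool [ 0. -0. -1.] jaw [ 0.193 -0.981  0.   ] twist 0.05 shift now-axes [ 0.0506 -0.0002 -0.0003] after twist [ 0.0506 -0.0002 -0.0003]
```

View pics/w6.png

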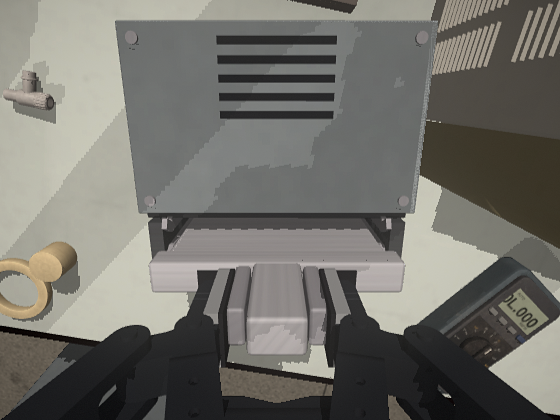

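The rail (cols 150–404) sits centred between the ears (cols 150–404, a bit lower). I'll go on down gently, checking force.

```bash
python3 -m jog '0.005 -0.0002 -0.0002 0 0.036;0.006 0 0 0 0.036;0.006 0 0 0 0.036;0.005 0 0 0 0.036;0 0 0 0 0.036' 40
python3 -m jog '0.005 0 0 0 0.036;0.005 0 0 0 0.036;0.005 0 0 0 0.036;0 0 0 0 0.036' 40
python3 -m jog '0.005 0 0 0 0.036;0.005 0 0 0 0.036;0.003 0 0 0 0.036;0 0 0 0 0.036' 40
python3 - <<'E'
from h import *
go([.556,-.2117,.149],11.1)
im,d,p,M=cam('wrist');save('w7',im);np.savez('w7.npz',d=d,M=M,im=im)
im,d,p,M=cam('scene');save('s4',cv2.resize(im[130:260,220:360],None,fx=4,fy=4,interpolation=cv2.INTER_CUBIC))
E
```

```text
clock: 9.9
eef_pos: [0.5556, -0.2116, 0.1764]
orientation: [0.449, 0.547, -0.449, 0.546]
wrist_force: [0.3, 0.4, -0.4]
width: 0.0359
clock: 10.3
eef_pos: [0.5556, -0.2116, 0.1614]
orientation: [0.449, 0.547, -0.449, 0.546]
wrist_force: [0.2, 0.1, -1.5]
width: 0.0364
clock: 10.7
eef_pos: [0.5557, -0.2116, 0.1487]
orientation: [0.449, 0.547, -0.449, 0.546]
wrist_force: [0.3, -0.1, -1.6]
width: 0.0363
t 10.7 pos [ 0.5557 -0.2116  0.1487] q6 0.813 F [ 0.31 -0.09 -1.56] w 0.0363
x_tool [-0.001  0.001 -1.   ] jaw [ 0.193 -0.981 -0.001] twist 0.05 shift now-axes [-0.0003  0.0003  0.0001] after twist [-0.0003  0.0003  0.0001]
```

View pics/w7.png

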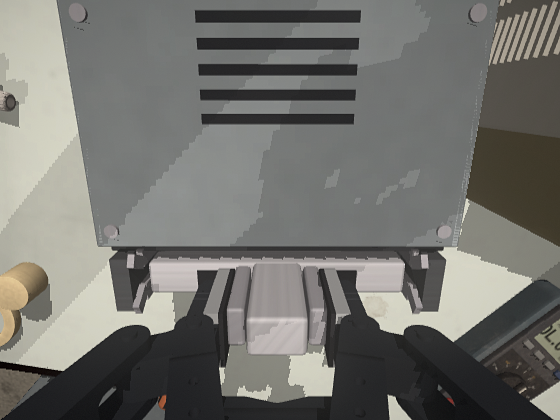

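View pics/s4.png

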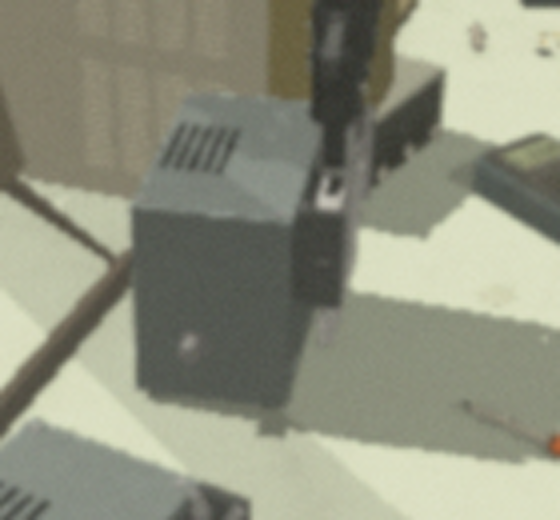

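The rail is between the ears with even gaps and no contact force. I'll let the pins out slowly into the grooves.

```bash
python3 -m jog '0 0 0 0 0.039;0 0 0 0 0.042;0 0 0 0 0.045;0 0 0 0 0.048;0 0 0 0 0.051;0 0 0 0 0.055;0 0 0 0 0.06;0 0 0 0 0.066;0 0 0 0 0.072;0 0 0 0 0.076;0 0 0 0 0.076' 20
python3 - <<'E'
from h import *
go([.556,-.2117,.149],11.1)
im,d,p,M=cam('wrist');save('w8',im);np.savez('w8.npz',d=d,M=M,im=im)
E
```

```text
clock: 11.9
eef_pos: [0.5559, -0.2117, 0.1493]
orientation: [0.449, 0.546, -0.449, 0.546]
wrist_force: [-0.3, 0.6, -0.1]
width: 0.0764
t 11.9 pos [ 0.5559 -0.2117  0.1493] q6 0.813 F [-0.31  0.65 -0.09] w 0.0764
x_tool [ 0. -0. -1.] jaw [ 0.193 -0.981  0.   ] twist 0.05 shift now-axes [ 0.0003  0.0001 -0.    ] after twist [ 0.0003  0.0001 -0.    ]
```

View pics/w8.png

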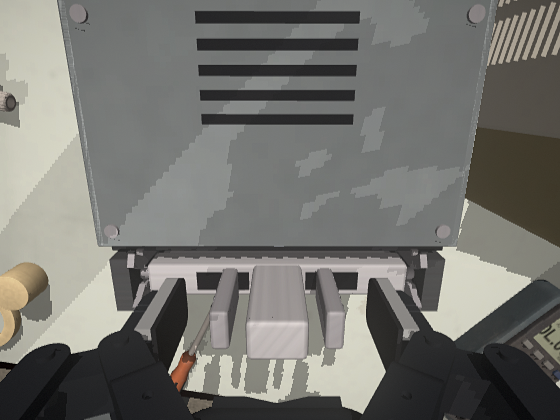

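The tails are now about 50 mm apart across their outer faces, so both pins are riding on the groove floors and the door holds by friction. I'll back up, close the fingers and locate the post top.

```bash
python3 -m jog '-0.008 0 0 0 0.076;-0.015 0 0 0 0.076;-0.02 0 0 0 0.076;-0.02 0 0 0 0.07;-0.01 0 0 0 0.04;0 0 0 0 0.02;0 0 0 0 0;0 0 0 0 0;0 0 0 0 0;0 0 0 0 0' 20
python3 - <<'E'
from h import *
go([.556,-.2117,.2],11.1)
im,d,p,M=cam('wrist');save('w9',im);np.savez('w9.npz',d=d,M=M,im=im)
rr,cc=np.mgrid[:420,:560]
P=np.stack([(cc-p['cx'])/p['fx']*d,(rr-p['cy'])/p['fy']*d,d],-1)@M[:3,:3].T+M[:3,3]
A=np.radians(11.1);u=np.array([np.cos(A),np.sin(A)]);v=np.array([-u[1],u[0]]);z=P[...,2]
h=np.array([.556,-.2117]);L=(P[...,:2]-h)@u;W=(P[...,:2]-h)@v
m=(abs(W)<.045)&(abs(L)<.014)
print(np.histogram(z[m],bins=np.arange(.1,.22,.004)))
for lo,hi in((-.04,-.0135),(-.0125,.0125),(.0135,.04)):
    k=m&(W>lo)&(W<hi)&(z>.155)&(z<.2);
    if k.sum():
        zt=np.percentile(z[k],90);k&=z>zt-.004
        print(zt,k.sum(),np.percentile(W[k],[2,98]),np.percentile(L[k],[2,98]))
for t in ['door_post_top']:
    for q in arm.spot_point(t,'wrist')[:1]:
        r,c=q['position'];print(q['score'],r,c,w(p,M,r,c,d[int(r),int(c)]))
E
```

```text
clock: 12.95
eef_pos: [0.5558, -0.2117, 0.2218]
orientation: [0.449, 0.547, -0.449, 0.546]
wrist_force: [-0.4, -0.0, -0.5]
width: 0.0002
t 12.95 pos [ 0.5558 -0.2117  0.2218] q6 0.813 F [-0.42 -0.04 -0.49] w 0.0002
x_tool [-0.001  0.001 -1.   ] jaw [ 0.193 -0.981 -0.001] twist 0.05 shift now-axes [0.0218 0.0002 0.0001] after twist [0.0218 0.0002 0.0001]
(array([  13,  206,  139,    0,    0,    0,    0,   97,  309,  632, 1450,
        562,  121,  162,  124,  172,  150,  188,  176,  222,  725,  973,
        171,    0,    0,    0,    0,    0,    0]), array([0.1  , 0.104, 0.108, 0.112, 0.116, 0.12 , 0.124, 0.128, 0.132,
       0.136, 0.14 , 0.144, 0.148, 0.152, 0.156, 0.16 , 0.164, 0.168,
       0.172, 0.176, 0.18 , 0.184, 0.188, 0.192, 0.196, 0.2  , 0.204,
       0.208, 0.212, 0.216]))
0.18184640741907665 346 [-0.02436235 -0.01759053] [-0.00739348  0.00754442]
0.18797626195905714 1144 [-0.01037183  0.01037152] [-0.00764983  0.00762063]
0.181936440341797 343 [0.01768644 0.02431274] [-0.00718061  0.00753515]
0.63 256.2 276.7 [ 0.5547714  -0.21184004  0.18707047]
```

View pics/w9.png

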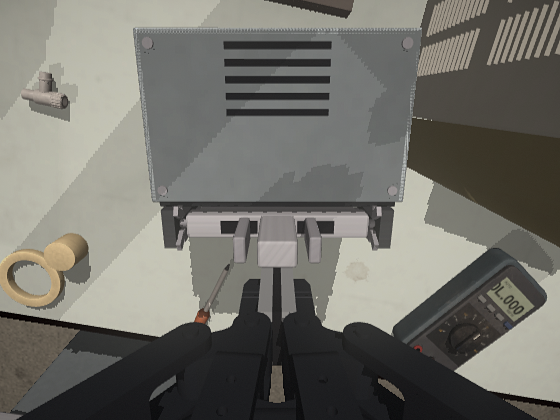

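The post top is at z ≈ 0.187, centred to within 0.5 mm under the closed fingers, and the tails are symmetric at ±24.4 mm. I'll approach it and then press in small steps, reading the force each time.

```bash
python3 -m jog '0.01 0 0 0 0;0.01 0 0 0 0;0.008 0 0 0 0;0.002 0 0 0 0;0 0 0 0 0' 20
for i in 1; do python3 -m jog '0.001 0 0 0 0;0.001 0 0 0 0' ; done
```

```text
clock: 13.55
eef_pos: [0.5558, -0.2117, 0.1918]
orientation: [0.449, 0.547, -0.449, 0.546]
wrist_force: [-0.0, -0.7, -0.4]
width: -0.0003
clock: 13.75
eef_pos: [0.556, -0.2118, 0.1906]
orientation: [0.449, 0.546, -0.449, 0.547]
wrist_force: [-0.1, 0.1, -0.2]
width: -0.0003
```

```bash
python3 -m jog '0.001 0 0 0 0;0.001 0 0 0 0'; python3 -m jog '0.001 0 0 0 0;0 0 0 0 0';python3 -m jog '0.001 0 0 0 0;0 0 0 0 0'
```

```text
clock: 13.95
eef_pos: [0.5559, -0.2118, 0.1884]
orientation: [0.449, 0.546, -0.449, 0.546]
wrist_force: [0.1, -0.5, -0.1]
width: -0.0001
clock: 14.15
eef_pos: [0.5559, -0.2117, 0.1873]
orientation: [0.449, 0.546, -0.449, 0.546]
wrist_force: [-0.5, -0.5, 0.1]
width: -0.0002
clock: 14.35
eef_pos: [0.5559, -0.2117, 0.1863]
orientation: [0.449, 0.546, -0.449, 0.546]
wrist_force: [0.9, -0.3, 0.7]
width: -0.0002
```

```bash
python3 -m jog '0.001 0 0 0 0;0 0 0 0 0'; python3 -m jog '0.001 0 0 0 0;0 0 0 0 0';python3 -m jog '0.001 0 0 0 0;0 0 0 0 0'
```

```text
clock: 14.55
eef_pos: [0.5559, -0.2117, 0.1852]
orientation: [0.449, 0.546, -0.449, 0.546]
wrist_force: [0.2, 0.0, 0.3]
width: -0.0001
clock: 14.75
eef_pos: [0.5558, -0.2117, 0.1842]
orientation: [0.449, 0.546, -0.449, 0.546]
wrist_force: [0.1, 0.1, 0.6]
width: 0.0003
clock: 14.95
eef_pos: [0.5558, -0.2117, 0.1832]
orientation: [0.449, 0.546, -0.449, 0.546]
wrist_force: [-0.1, -0.3, 0.5]
width: -0.0
```

```bash
python3 -m jog '0.001 0 0 0 0;0 0 0 0 0';python3 -m jog '0.001 0 0 0 0;0 0 0 0 0'
python3 - <<'E'
from h import *
go([.556,-.2117,.16],11.1)
im,d,p,M=cam('wrist');save('w10',im);np.savez('w10.npz',d=d,M=M,im=im)
rr,cc=np.mgrid[:420,:560]
P=np.stack([(cc-p['cx'])/p['fx']*d,(rr-p['cy'])/p['fy']*d,d],-1)@M[:3,:3].T+M[:3,3]
A=np.radians(11.1);u=np.array([np.cos(A),np.sin(A)]);v=np.array([-u[1],u[0]]);z=P[...,2]
h=np.array([.556,-.2117]);L=(P[...,:2]-h)@u;W=(P[...,:2]-h)@v
for lo,hi in((-.04,-.0135),(.0135,.04)):
    k=(W>lo)&(W<hi)&(z>.155)&(z<.2)&(abs(L)<.0075)&(rr<330);zt=np.percentile(z[k],90);k&=z>zt-.004
    print('tail',zt,k.sum(),np.percentile(W[k],[2,98]))
E
```

```text
clock: 15.15
eef_pos: [0.5559, -0.2117, 0.1822]
orientation: [0.449, 0.546, -0.449, 0.546]
wrist_force: [-0.2, -0.3, 0.4]
width: 0.0001
clock: 15.35
eef_pos: [0.5558, -0.2117, 0.1812]
orientation: [0.449, 0.546, -0.449, 0.546]
wrist_force: [-0.7, -0.4, 0.9]
width: -0.0
t 15.35 pos [ 0.5558 -0.2117  0.1812] q6 0.813 F [-0.66 -0.42  0.94] w -0.0
x_tool [-0.  0. -1.] jaw [ 0.193 -0.981 -0.   ] twist 0.05 shift now-axes [0.0212 0.0002 0.    ] after twist [0.0212 0.0002 0.    ]
tail 0.17522500021627696 466 [-0.02421812 -0.01757818]
tail 0.175282003603189 465 [0.01747309 0.02427011]
```

View pics/w10.png

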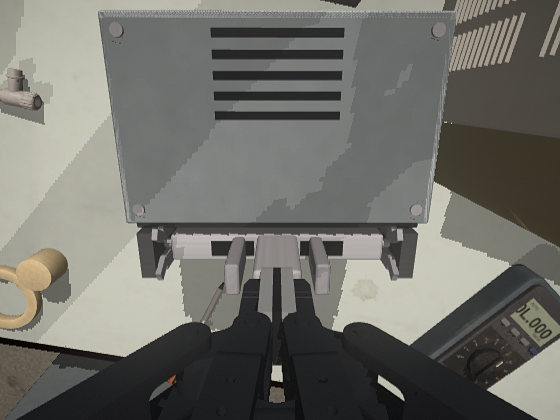

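The door is sliding down level: both tail tops are at 0.175, 6.6 mm lower than before, at about 1 N. I'll keep pressing.

```bash
python3 -m jog '0.001 0 0 0 0;0.001 0 0 0 0;0 0 0 0 0';python3 -m jog '0.001 0 0 0 0;0.001 0 0 0 0;0 0 0 0 0'
```

```text
clock: 15.7
eef_pos: [0.5558, -0.2117, 0.1791]
orientation: [0.449, 0.546, -0.449, 0.546]
wrist_force: [0.1, 0.5, 1.5]
width: -0.0
clock: 16.0
eef_pos: [0.5558, -0.2117, 0.1771]
orientation: [0.449, 0.546, -0.449, 0.546]
wrist_force: [-0.3, -0.2, 1.0]
width: -0.0
```

```bash
python3 -m jog '0.001 0 0 0 0;0.001 0 0 0 0;0 0 0 0 0';python3 -m jog '0.001 0 0 0 0;0.001 0 0 0 0;0 0 0 0 0'
```

```text
clock: 16.3
eef_pos: [0.5558, -0.2117, 0.1751]
orientation: [0.449, 0.546, -0.449, 0.546]
wrist_force: [-0.2, 0.8, 0.9]
width: 0.0
clock: 16.6
eef_pos: [0.5558, -0.2117, 0.1731]
orientation: [0.449, 0.546, -0.449, 0.546]
wrist_force: [0.2, 0.8, 0.2]
width: -0.0002
```

```bash
python3 -m jog '0.001 0 0 0 0;0 0 0 0 0';python3 -m jog '0.001 0 0 0 0;0 0 0 0 0'
```

```text
clock: 16.8
eef_pos: [0.5559, -0.2117, 0.1722]
orientation: [0.449, 0.546, -0.449, 0.546]
wrist_force: [-0.4, 0.0, 0.3]
width: 0.0002
clock: 17.0
eef_pos: [0.5559, -0.2117, 0.1712]
orientation: [0.449, 0.546, -0.449, 0.546]
wrist_force: [0.2, -0.6, 1.3]
width: -0.0001
```

```bash
python3 -m jog '0.001 0 0 0 0;0 0 0 0 0';python3 -m jog '0.001 0 0 0 0;0 0 0 0 0'; python3 -m jog '0.001 0 0 0 0;0 0 0 0 0'
```

```text
clock: 17.2
eef_pos: [0.5558, -0.2117, 0.1702]
orientation: [0.449, 0.546, -0.449, 0.546]
wrist_force: [0.2, -0.2, 0.1]
width: -0.0003
clock: 17.4
eef_pos: [0.5558, -0.2117, 0.1692]
orientation: [0.449, 0.546, -0.449, 0.546]
wrist_force: [1.2, 0.0, 0.3]
width: -0.0004
clock: 17.6
eef_pos: [0.5558, -0.2117, 0.1682]
orientation: [0.449, 0.546, -0.449, 0.546]
wrist_force: [-0.2, 0.6, -0.0]
width: -0.0
```

```bash
python3 -m jog '0.001 0 0 0 0;0 0 0 0 0';python3 -m jog '0.001 0 0 0 0;0 0 0 0 0'
```

```text
clock: 17.8
eef_pos: [0.5558, -0.2117, 0.1671]
orientation: [0.449, 0.546, -0.449, 0.546]
wrist_force: [0.5, -0.0, 0.4]
width: -0.0001
clock: 18.0
eef_pos: [0.5558, -0.2117, 0.1661]
orientation: [0.449, 0.546, -0.449, 0.546]
wrist_force: [0.2, -0.9, -0.3]
width: 0.0001
```

```bash
cat > tails.py <<'E'
from h import *
import sys
go([.556,-.2117,.16],11.1)
im,d,p,M=cam('wrist');save(sys.argv[1],im)
rr,cc=np.mgrid[:420,:560]
P=np.stack([(cc-p['cx'])/p['fx']*d,(rr-p['cy'])/p['fy']*d,d],-1)@M[:3,:3].T+M[:3,3]
A=np.radians(11.1);u=np.array([np.cos(A),np.sin(A)]);v=np.array([-u[1],u[0]]);z=P[...,2]
h=np.array([.556,-.2117]);L=(P[...,:2]-h)@u;W=(P[...,:2]-h)@v
for lo,hi in((-.04,-.0135),(.0135,.04),(-.011,.011)):
    k=(W>lo)&(W<hi)&(z>.14)&(z<.2)&(abs(L)<.0075)&(rr<330);zt=np.percentile(z[k],90);k&=z>zt-.004
    print('tail' if lo!=-.011 else 'post',zt.round(4),k.sum(),np.percentile(W[k],[2,98]),np.percentile(L[k],[2,98]))
E
python3 tails.py w11
```

```text
t 18.0 pos [ 0.5558 -0.2117  0.1661] q6 0.813 F [ 0.2  -0.91 -0.32] w 0.0001
x_tool [-0.  0. -1.] jaw [ 0.193 -0.981 -0.   ] twist 0.05 shift now-axes [0.0061 0.0002 0.0001] after twist [0.0061 0.0002 0.0001]
tail 0.1576 468 [-0.03269464 -0.02600445] [-0.00700656  0.00727872]
tail 0.1578 468 [0.0136924  0.02858758] [-0.00705298  0.00733947]
post 0.1922 221 [-0.010754    0.01085415] [0.00641281 0.00747695]
```

View pics/w11.png

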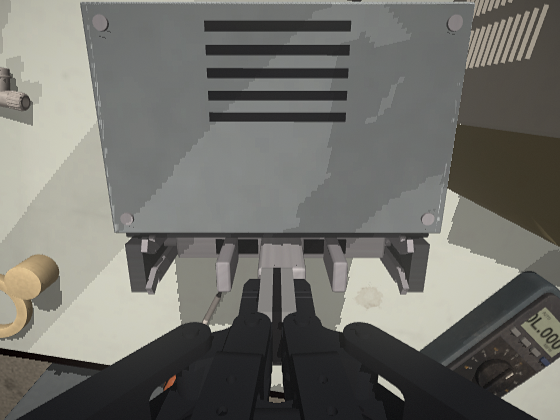

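Both tails are now outward at −32.7 and +28.6 mm, 61.3 mm across their outer faces, so both pins have sprung out. Tail tops are at 0.1577, and the door sits about 2 mm sideways within its play. A gentle press should confirm the hard stop.

```bash
python3 -m jog '0.001 0 0 0 0;0 0 0 0 0';python3 -m jog '0.001 0 0 0 0;0 0 0 0 0'; python3 -m jog '0.001 0 0 0 0;0 0 0 0 0'
```

```text
clock: 18.25
eef_pos: [0.5558, -0.2117, 0.1652]
orientation: [0.449, 0.546, -0.449, 0.546]
wrist_force: [0.4, -0.4, 0.1]
width: -0.0004
clock: 18.45
eef_pos: [0.5559, -0.2117, 0.1642]
orientation: [0.449, 0.546, -0.449, 0.546]
wrist_force: [0.2, -0.5, 0.2]
width: -0.0002
clock: 18.65
eef_pos: [0.556, -0.2118, 0.1635]
orientation: [0.449, 0.546, -0.449, 0.546]
wrist_force: [0.2, 0.7, 1.7]
width: -0.0
```

```bash
python3 -m jog '0.001 0 0 0 0;0 0 0 0 0';python3 -m jog '0 0 0 0 0'
```

```text
clock: 18.85
eef_pos: [0.5562, -0.2118, 0.1631]
orientation: [0.449, 0.546, -0.449, 0.547]
wrist_force: [0.4, 1.0, 6.1]
width: -0.0001
clock: 18.95
eef_pos: [0.5562, -0.2118, 0.1631]
orientation: [0.449, 0.546, -0.449, 0.547]
wrist_force: [0.0, 1.1, 6.7]
width: 0.0002
```

It stops hard: 6.7 N with 0.4 mm of travel and the TCP at 0.163. I'll retreat and check.

```bash
python3 -m jog '-0.005 0 0 0 0;-0.015 0 0 0 0;-0.03 0 0 0 0;-0.03 0 0 0 0;-0.01 0 0 0 0;0 0 0 0 0;0 0 0 0 0;0 0 0 0 0;0 0 0 0 0;0 0 0 0 0;0 0 0 0 0;0 0 0 0 0'
python3 tails.py w12
python3 - <<'E'
from h import *
im,d,p,M=cam('scene');save('s5',cv2.resize(im[130:260,220:360],None,fx=4,fy=4,interpolation=cv2.INTER_CUBIC))
E
python3 -m jog '0 0 0 0 0;0 0 0 0 0;0 0 0 0 0;0 0 0 0 0;0 0 0 0 0;0 0 0 0 0'; python3 tails.py w13
```

```text
clock: 20.15
eef_pos: [0.5559, -0.2117, 0.2522]
orientation: [0.449, 0.546, -0.449, 0.546]
wrist_force: [0.4, -0.7, 0.2]
width: 0.0
t 20.15 pos [ 0.5559 -0.2117  0.2522] q6 0.813 F [ 0.42 -0.72  0.17] w 0.0
x_tool [-0.  0. -1.] jaw [ 0.193 -0.981 -0.   ] twist 0.05 shift now-axes [0.0922 0.0002 0.    ] after twist [0.0922 0.0002 0.    ]
tail 0.1577 211 [-0.0325892  -0.02605501] [-0.0069573   0.00711986]
tail 0.1577 211 [0.02213341 0.02863545] [-0.00714115  0.00724429]
post 0.1638 618 [-0.01040725  0.00870537] [-0.00711445  0.00722027]
clock: 20.85
eef_pos: [0.5559, -0.2118, 0.2523]
orientation: [0.449, 0.546, -0.449, 0.546]
wrist_force: [0.0, -0.3, -0.4]
width: 0.0004
t 20.85 pos [ 0.5559 -0.2118  0.2523] q6 0.813 F [ 0.01 -0.3  -0.35] w 0.0004
x_tool [ 0. -0. -1.] jaw [ 0.193 -0.981  0.   ] twist 0.05 shift now-axes [ 0.0923  0.0001 -0.    ] after twist [ 0.0923  0.0001 -0.    ]
tail 0.1578 210 [-0.03256379 -0.02610075] [-0.00698982  0.0070032 ]
tail 0.1578 209 [0.02212426 0.02862061] [-0.00720686  0.00720193]
post 0.1639 621 [-0.01043068  0.00866261] [-0.00698753  0.00723551]
```

View pics/w13.png

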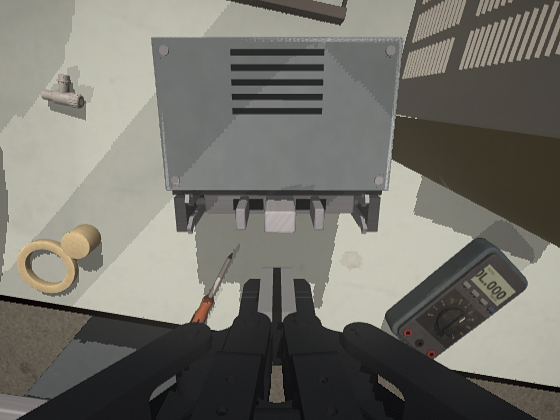

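View pics/s5.png

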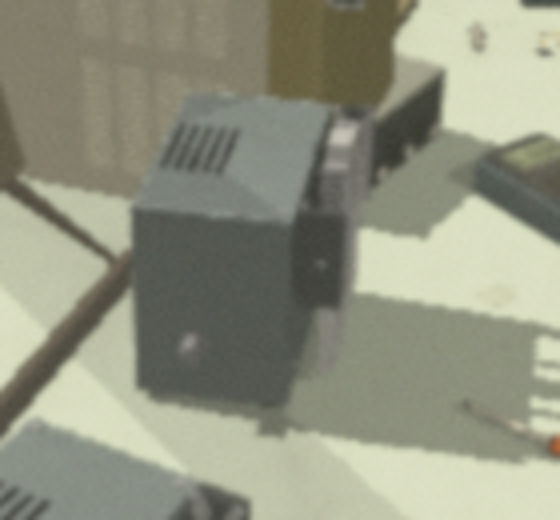

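Both pins are out, each tail 30.6 mm from the post centre. The scene view shows the pin end in the ear hole at about (263,322). The door is at rest and the robot is clear.

```bash
python3 -c "
from workcell import arm
print(arm.job_done(), arm.observe()['clock'])"
```

```text
the job is handed in; nothing more can be done
the job is handed in; nothing more can be done
```

The door now hangs on the open cell with both hinge pins sprung out, and I handed the job in at about 21 s of the 58 s allowed. No verdict was reported.

I pinched the tails, lifted the door off the shut cell and lowered it between the open cell's ears about 20 mm above the holes. I let the pins out into the grooves, then pushed the post down in 1 mm steps with closed fingers. The door slid down level at under 2 N until the pins sprang in, then stopped hard: a final 6.7 N push moved it only 0.4 mm.

**Last checks, from two wrist pictures about 0.7 s apart:**
- **Pins:** The tails are 61.2 mm apart over their outer faces, against 62 mm for fully out. Each is about 30.6 mm from the post's centre, so both pins are within about 0.5 mm of fully out.
- **Position:** The door sits about 2 mm sideways along the hinge, within its end play and the 5 mm limit. Its axis is about 3 mm below the nominal hinge height. It is square to the hinge and upright.
- **Rest:** Nothing moved between the two pictures, and the robot was about 90 mm above the door.

**Two things that did not go exactly as expected:**
- **Push at the shut cell:** The wrist read up to 6 N sideways there while the gripper was low, probably a finger or knuckle touching the cell. It vanished once I lifted.
- **Grip height:** The door sat 2–5 mm lower in the grip than I had worked out at the pinch, so it may have slipped slightly. I allowed for that when lowering it.

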